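# Press the last puzzle piece home and ring in

### The arm

A 6-joint arm with a two-finger parallel gripper is mounted at the origin on the work surface. World frame = base frame: x ahead of the robot, y to its left, z up, the work surface at z = 0. Lengths are in mm, angles in rad, forces in N, time in s.
With the tool pointing down it reaches from about 375 to 975 mm from the base axis. Payload 3.8 kg.
Tool frame: the origin (TCP) lies midway between the tips of the shut fingers; the grasp point (between the pads) lies 19 mm behind it; z points along the fingers, y is the line along which they close (so a half turn about z gives the same grasp; the last joint's range is limited). The gripper opens to 88 mm and grips with 3 to 60 N. Pads are 18 mm wide; open, the fingers measure 123 mm over their backs; the gripper's body (75 mm by 187 mm) begins 45 mm behind the grasp point.
Start: joints at [-1.323, 0.264, 1.604, -0, 1.274, -0.037], TCP at [189.646, -647.806, 212.806] pointing down, gripper open.
Joint ranges: [-2.63, 2.63], [-0.94, 2.18], [0.31, 2.57], [-1.31, 4.45], [0, 2.66], [-2.55, 2.55]. Speed limits (rad/s): [2.57, 2.57, 3.14, 3.14, 3.14, 3.14].

### API

Orientations are given as a rotation vector (axis times angle).
In Python, from bench import status, vision, job, finder gives the robot as it stands. The module is installed in compiled form; this text tells all that it offers.
- The arm moves only by the tool step_arm, never from a script. Its argument "targets" is a list of rows, each a list of 7 numbers: the opening in per cent of the stroke, from 0 (shut) to 100 (fully open), then the shift along the tool's x, y, z in m, then the turn, a rotation vector about the tool's x, y, z in rad. A call has 1 to 8 rows; each row is the pose to reach, as a shift and turn from the pose commanded when the call began, along the tool's axes at that moment; what a row does not reach only later rows make up. A row lasts 1/8 s, in which the tool goes at most 62.5 mm and 10.7 degrees, less where a joint would pass 70% of its speed; a pose out of reach is approached as far as the arm can. A call with a gripper value outside its range is refused whole. The fingers move at their own pace and stop on an object; "squeeze" is the grip in N (left out, the last holds). Time passes only in rows, so rows that repeat a pose let the fingers close. It gives the time, the measured TCP pose, the force, the opening and the grip force at its end, in the units of the state.
- status.get_state(): the state, without advancing time (a new reading comes with each control period).
- vision.grab_frame(name): name is "scene" or "side" or "wrist"; returns a dict with "img" (400x640x3 uint8, red, green, blue), "fov_y" (degrees; the focal length in pixels is half the picture's height over the tangent of half this angle, whatever the lens; pixels are square), "cx", "cy" (the principal point, pixels), "pose" (4x4, takes a point from camera to world coordinates); the wrist camera has in their place "hand_eye" (4x4, takes a point from camera to tool coordinates, whose origin is the TCP and whose axes are the flange's). Camera axes: x right, y up, looking along -z (the intrinsics and any distortion apply to the point x, -y, -z); pixel columns grow to the right and rows downward; lengths in mm; the calibration is good to about 2 mm. The wrist camera is an equidistant fisheye: a pixel r from the principal point sees the ray r / f radians off the axis. A picture is of the moment at which its call begins: read the wrist's pose just before it. There is no depth.
- job.sign_off(): hands the job in; it is judged then, once.
Trained networks look in the newest picture that a camera, given by its name, has taken for a name from the list of things; names that differ only in an ending like _2 or _b are one class to them, and where a whole thing is asked for, a point or a joint stands for the part that bears it (a point fixed in the world has none). Each returns a list of dicts, best first, with "conf" (0 to 1); they miss things now and then, are a little off and sometimes report something else, mostly with a low value. They report only what shows in the picture. A call takes as long as a camera call. They do not tell look-alikes from the thing itself.
- finder.silhouettes(name, camera): "pixels" (400x640 bool, what is visible of it) and "rect" ([left, top, right, bottom] in pixels, round what is visible of it).
- finder.mark_of(name, camera): "uv" ([column, row] in pixels: a listed point, or the origin of a listed thing).
The state is a dict: "clock": time; "qpos": joint angles; "dq": joint speeds; "tau": joint torques, N m; "eef_pos": TCP position; "orientation": TCP orientation; "force": force on the tool from outside, world axes, zero at the start; "moment": the same for the moment, N m; "finger_gap": opening from 0.0 (shut) to 1.0 (fully open); "grasp_force": force on a finger pad.
Only numpy, scipy, OpenCV 4.12 (cv2) and the standard library are available. Lean on these libraries where they do the work, as an engineer would, in place of code of your own. Each camera call takes 0.05 s, during which the arm holds its last target. There are 200 camera calls.

### The job

The yellow team's puzzle is done but for its yellow piece, which still sticks up out of the tray: with the fingertips press the yellow piece gently down until it is fully home, level with its neighbours. Then press the yellow buzzer gently all the way down, let it spring up again and draw back. Do not pull the yellow piece up, and leave everything else alone: the other pieces in the tray, the red and blue buzzers, the loose pieces, the mug and the box.

Things in the scene. Friction and masses are not known exactly. Their poses are not given: they have to be found in the camera images.
- yellow_piece_top (a point): centre of the top face of the yellow jigsaw piece, the only yellow piece in the tray: a 56 mm square wooden piece 16 mm thick, with 12 mm long knobs at its +x and +y edges and notches at the -x and -y edges; x and y lie along the square's edges (the tray's axes), z up. It now stands 7 to 11 mm proud of its neighbours; fully home its top is level with theirs, 22 mm above the table. Which of the six cells it lies in changes.
- yellow_piece (a joint): how far the yellow piece stands above its home position, in m (0 = fully home, against a hard stop; about 0.007 to 0.011 at the start). It moves straight down in its cell against a steady friction of about 4 N, and stays where it is left.
- yellow_buzzer_top (a point): centre of the top face of the yellow buzzer's flat round cap, 46 mm across; 34 mm above the table when up. z points up. The buzzer's housing is black, round, 66 mm across, 22 mm high, fixed to the table. Three such buzzers (yellow, red, blue) stand on the table in changing order, at least 75 mm apart.
- yellow_buzzer (a joint): how far the yellow cap is pressed down, in m: 0 = up, 0.006 = all the way down, at a hard stop. A spring resists with 1.5 N at the top and 4 N at the bottom, and lifts the cap again when it is let go.
- yellow_seat: the cell of the tray in which the yellow piece sits; origin on the tray's bottom, 6 mm above the table, under the piece's centre.
- yellow_buzzer_base: black round housing of the yellow buzzer, carrying its cap; origin: centre of its underside, on the table.
- puzzle_tray: flat wooden tray, 164 mm (its x) by 221 mm (its y), fixed to the table; bottom 6 mm thick, dark rim 12 mm wide and 14 mm high. It holds six square pieces at a pitch of 57 mm, two along its x and three along its y. Origin: centre of its underside.
- red_buzzer_base: black round housing of the red buzzer: 66 mm across at the foot, 22 mm high, fixed to the table, with a red flat round cap (46 mm across) whose top is 34 mm above the table. Origin: centre of its underside. It and its cap must not be touched.
- blue_buzzer_base: black round housing of the blue buzzer: 66 mm across at the foot, 22 mm high, fixed to the table, with a blue flat round cap (46 mm across) whose top is 34 mm above the table. Origin: centre of its underside. It and its cap must not be touched.
- loose_green_piece: loose green jigsaw piece lying on the table, 38 mm square with 8 mm knobs, 10 mm thick. Origin: centre of its underside. To be left alone.
- loose_orange_piece: loose orange jigsaw piece lying on the table, 38 mm square with 8 mm knobs, 10 mm thick. Origin: centre of its underside. To be left alone.
- mug: white mug standing beyond the tray, 80 mm across, 90 mm high, handle at its +y. Origin: centre of its underside. To be left alone.
- wooden_box: open dark wooden box, 100 by 100 mm, 70 mm high, at the far left. Origin: centre of its underside. To be left alone.
- pink_piece: Pink jigsaw piece in the tray. Same square jigsaw shape and size as the yellow piece, already home: its top is 22 mm above the table. Origin: centre of its underside. It must not be touched.
- teal_piece: Teal jigsaw piece in the tray. Same square jigsaw shape and size as the yellow piece, already home: its top is 22 mm above the table. Origin: centre of its underside. It must not be touched.
- purple_piece: Purple jigsaw piece in the tray. Same square jigsaw shape and size as the yellow piece, already home: its top is 22 mm above the table. Origin: centre of its underside. It must not be touched.
- blue_piece: Blue jigsaw piece in the tray. Same square jigsaw shape and size as the yellow piece, already home: its top is 22 mm above the table. Origin: centre of its underside. It must not be touched.
- black_piece: Black jigsaw piece in the tray. Same square jigsaw shape and size as the yellow piece, already home: its top is 22 mm above the table. Origin: centre of its underside. It must not be touched.
Mind the look-alikes: they are no part of the job. Leave any green or white look-alike of the yellow_buzzer_base alone.

How it is judged (in metres and radians):
On the way, in this order (a step that is already met when the one before it is completed fails the run):
1. the yellow piece is pressed fully home by the fingers (value of joint yellow_piece below 0.0015 m and contact force between yellow_seat and the fingers above 0.5 N), for 0.05 s.
2. the yellow buzzer is pressed all the way down by the fingers (value of joint yellow_piece below 0.0015 m and value of joint yellow_buzzer above 0.005 m and contact force between yellow_buzzer_base and the fingers above 0.5 N), for 0.05 s.
At the end, for the whole second after the job is handed in: The yellow piece is within 1.5 mm of fully home, the yellow buzzer has been pressed at least 5 mm down after that and is up again (within 1 mm), the loose pieces, mug and box are within 10 mm of where they were, and the robot touches nothing (value of joint yellow_piece below 0.0015 m and value of joint yellow_buzzer below 0.001 m and distance of each of loose_green_piece, loose_orange_piece, mug, wooden_box from where it was at the start of the episode below 0.01 m).
It fails at once if the yellow buzzer is pressed before the yellow piece is home (value of joint yellow_buzzer above 0.003 m and not (value of joint yellow_piece below 0.0015 m)).
It fails at once if the yellow piece is pulled up (more than 15 mm above home) (value of joint yellow_piece above 0.015 m).
It fails at once if the yellow piece or the yellow buzzer is pressed harder than 40 N (contact force between any of yellow_seat, yellow_buzzer_base and the fingers above 40 N or contact force between any of yellow_seat, yellow_buzzer_base and the arm above 40 N).
It fails at once if the red or the blue buzzer (more than 1 N) or another piece in the tray (more than 3 N) is touched (contact force between any of red_buzzer_base, blue_buzzer_base and the fingers above 1 N or contact force between any of red_buzzer_base, blue_buzzer_base and the arm above 1 N or contact force between any of pink_piece, teal_piece, purple_piece, blue_piece, black_piece and the fingers above 3 N or contact force between any of pink_piece, teal_piece, purple_piece, blue_piece, black_piece and the arm above 3 N).
It fails at once if a loose piece, the mug or the box is moved more than 10 mm (distance of any of loose_green_piece, loose_orange_piece, mug, wooden_box from where it was at the start of the episode above 0.01 m).
It also fails if it takes over 40 s, if anything falls off the work surface, if the arm or the gripper's body presses on something with over 40 N, if the wrist force passes 120 N, or if a joint passes its speed limit or range.

## Working session

There is one attempt and no reset: what is moved stays moved. The work goes in short steps, Python scripts to look and compute and a tool call to move; the robot and the scene stay as the last step left them, time stands still between calls to the robot, and variables do not carry over. Pictures are saved under pics/ and viewed, at most 12 in all, crops included, and the job is handed in when it is done.

Besides the shell and the picture viewer there is one more tool, called after ">>>" in YAML: its name, and indented under it one key for each argument. step_arm: Moves the arm, as the interface text tells. Its arguments: {"type":"object","properties":{"targets":{"type":"array","items":{"type":"array","items":{"type":"number"}}},"squeeze":{"type":"number"}},"required":["targets"]}

```bash
mkdir -p pics
cat > h.py <<'E'
import numpy as np, cv2
from bench import status, vision, job, finder
from scipy.spatial.transform import Rotation as R
def toplane(fr,uv,z):
    f=200/np.tan(np.radians(fr["fov_y"])/2); P=np.array(fr["pose"])
    d=P[:3,:3]@np.array([(uv[0]-fr["cx"])/f,-(uv[1]-fr["cy"])/f,-1]); o=P[:3,3]
    return o+d*(z-o[2])/d[2]
def save(fr,n): cv2.imwrite(f"pics/{n}.png",cv2.cvtColor(fr["img"],cv2.COLOR_RGB2BGR))
E
python3 - <<'E'
from h import *
s=status.get_state(); print(s)
for c in ("scene","side"):
    fr=vision.grab_frame(c); save(fr,c+"0"); print(c,{k:v for k,v in fr.items() if k!="img"})
    for n,z in (("yellow_piece_top",31),("yellow_buzzer_top",34),("puzzle_tray",0),("yellow_buzzer_base",0),("red_buzzer_base",0),("blue_buzzer_base",0),("black_piece",6),("pink_piece",6),("teal_piece",6),("purple_piece",6),("blue_piece",6)):
        for d in finder.mark_of(n,c)[:3]: print(c,n,round(d["conf"],2),np.round(d["uv"],1),np.round(toplane(fr,d["uv"],z),1))
E
```

```text
{'clock': 0.0, 'qpos': array([-1.32291812e+00,  2.64733531e-01,  1.60534035e+00, -1.60239115e-05,
        1.27369395e+00, -3.69172670e-02]), 'dq': array([ 5.04325285e-04, -7.92511580e-05, -2.64486670e-04, -1.54870440e-03,
       -1.11801863e-03, -4.44304176e-04]), 'tau': array([-2.51755509e-04, -5.02112389e+01, -3.56877565e+01,  7.28550134e-02,
        2.94653757e-02, -1.67782659e-04]), 'eef_pos': array([ 189.44596318, -647.08686204,  211.51945311]), 'orientation': array([-3.10765455e+00, -4.45545933e-01,  3.83396125e-04]), 'force': array([-0.07918748, -0.10360999,  0.19362456]), 'moment': array([-0.00356561,  0.00350554,  0.01567582]), 'grasp_force': 0.0, 'finger_gap': 0.9953520572599993}
scene {'fov_y': 57.28261450038306, 'cx': 319.0622932117608, 'cy': 203.13233599778846, 'pose': array([[ 5.52172559e-01, -6.46607972e-01,  5.26311310e-01,
         1.13592504e+03],
       [ 8.33660642e-01,  4.36341459e-01, -3.38549945e-01,
        -3.40971570e+02],
       [-1.07423514e-02,  6.25703014e-01,  7.79987397e-01,
         9.09666545e+02],
       [ 0.00000000e+00,  0.00000000e+00,  0.0000000
[... 2151 characters left out ...]
e yellow_buzzer_base 0.82 [219.  303.2] [ 334.  -233.6    0. ]
side red_buzzer_base 0.81 [309.4 310.3] [ 541.6 -276.4    0. ]
side red_buzzer_base 0.75 [262.5 307.8] [ 434.6 -257.5    0. ]
side blue_buzzer_base 0.82 [341.7 290.9] [ 622.7 -233.9    0. ]
side black_piece 0.72 [265.1 306.4] [ 441.2 -258.1    6. ]
side black_piece 0.59 [309.9 171.6] [588.5 178.2   6. ]
side pink_piece 0.8 [288.1 176.9] [522.9 163.6   6. ]
side teal_piece 0.81 [313.8 185. ] [594.1 121.    6. ]
side teal_piece 0.42 [294.2 191.2] [536.1 103.    6. ]
side purple_piece 0.67 [294.4 194.8] [535.6  88.8   6. ]
side purple_piece 0.42 [312.6 186.2] [590.1 116.6   6. ]
side blue_piece 0.57 [304.4 162.3] [576.1 220.9   6. ]
```

Run:
```python
import cv2
a=cv2.imread('pics/side0.png')
cv2.imwrite('pics/sideB.png',cv2.resize(a[130:375,185:395],None,fx=2.44,fy=2.44,interpolation=cv2.INTER_CUBIC))
```

```text
(no output)
```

View pics/scene0.png

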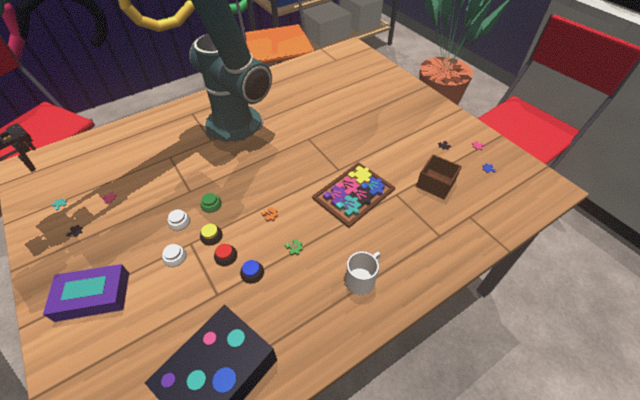

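View pics/sideB.png

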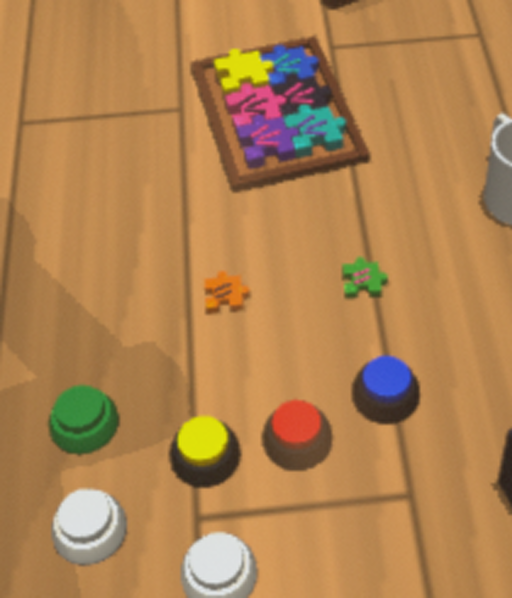

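The yellow buzzer is the yellow-capped one on a black housing, at scene (210,232) and side (268,310). Its look-alikes are green at scene (210,202) and white at (178,218) and (174,255), so they don't fit. The yellow piece is in the tray's near-left corner cell, at scene (360,176) and side (284,159). The enlarged crop confirms both. Next I'll take sub-pixel centres from both cameras.

```bash
cat > m.py <<'E'
from h import *
def blob(img,uv,lo=(22,140,120),hi=(35,255,255),r=25):
    m=cv2.inRange(cv2.cvtColor(img,cv2.COLOR_RGB2HSV),lo,hi)
    k=np.zeros_like(m); cv2.circle(k,(int(uv[0]),int(uv[1])),r,255,-1); m&=k
    n,l,s,c=cv2.connectedComponentsWithStats(m); i=1+np.argmax(s[1:,4])
    return c[i],s[i],l==i
E
python3 - <<'E'
from m import *
for c,b,p in (("scene",(210,232),(360,176)),("side",(268,310),(284,159))):
    fr=vision.grab_frame(c)
    for n,uv,z in (("buzzer",b,34),("piece",p,31)):
        ce,s,_=blob(fr["img"],uv); print(c,n,ce.round(1),s,toplane(fr,ce,z).round(1))
    f=finder.silhouettes("puzzle_tray",c)
    if f:
        m=f[0]["pixels"].astype(np.uint8); h=cv2.convexHull(max(cv2.findContours(m,0,2)[0],key=len))[:,0]
        g=np.array([toplane(fr,u,14)[:2] for u in h],np.float32); print(f[0]["conf"],cv2.minAreaRect(g))
E
```

```text
scene buzzer [208.6 230.3] [201 224  16  14 134] [ 449.8 -282.7   34. ]
scene piece [360.6 174. ] [348 165  24  19 235] [517.1 220.9  31. ]
0.76 ((556.3078002929688, 161.69149780273438), (174.2086181640625, 227.59292602539062), 11.078277587890625)
side buzzer [267.7 309.6] [258 300  21  21 333] [ 448.7 -283.5   34. ]
side piece [283.7 157.9] [272 150  25  18 290] [515.  220.5  31. ]
0.68 ((553.1065673828125, 161.4950714111328), (166.39019775390625, 234.83340454101562), 10.450455665588379)
```

>>> step_arm:
  targets:
    - [0, 0.044, -0.0345, 0, 0, 0, -0.1]
    - [0, 0.088, -0.069, 0, 0, 0, -0.2]
    - [0, 0.132, -0.1035, 0, 0, 0, -0.3]
    - [0, 0.176, -0.138, 0, 0, 0, -0.4]
    - [0, 0.22, -0.1725, 0, 0, 0, -0.5]
    - [0, 0.264, -0.207, 0, 0, 0, -0.6]
    - [0, 0.308, -0.2415, 0, 0, 0, -0.7]
    - [0, 0.352, -0.276, 0, 0, 0, -0.8]

```text
clock: 2.4
eef_pos: [450.8, -282.5, 213.2]
orientation: [2.687, 1.625, 0.001]
force: [0.7, -0.4, 0.9]
finger_gap: 0.112
grasp_force: 0.0
```

>>> step_arm:
  targets:
    - [0, 0, 0, 0, 0, 0, 0]
    - [0, 0, 0, 0, 0, 0, 0]
    - [0, 0, 0, 0, 0, 0, 0]

```text
clock: 2.78
eef_pos: [449.3, -285.2, 212.8]
orientation: [2.692, 1.619, -0.001]
force: [0.8, -0.4, 0.4]
finger_gap: 0.006
grasp_force: 0.0
```

```bash
cat >> h.py <<'E'
def wrist(fr,s,uv,z):
    f=200/np.tan(np.radians(fr["fov_y"])/2); v=np.array([uv[0]-fr["cx"],uv[1]-fr["cy"]]); r=np.hypot(*v); t=r/f
    d=np.array([np.sin(t)*v[0]/r,-np.sin(t)*v[1]/r,-np.cos(t)]); H=np.array(fr["hand_eye"]); T=R.from_rotvec(s["orientation"]).as_matrix()
    d=T@H[:3,:3]@d; o=T@H[:3,3]+s["eef_pos"]; return o+d*(z-o[2])/d[2]
E
python3 - <<'E'
from m import *
s=status.get_state(); fr=vision.grab_frame("wrist"); save(fr,"w1"); print(s["clock"],s["eef_pos"],R.from_rotvec(s["orientation"]).as_matrix().round(3).tolist(),fr["hand_eye"].round(2).tolist(),fr["fov_y"])
m=cv2.inRange(cv2.cvtColor(fr["img"],cv2.COLOR_RGB2HSV),(22,140,120),(35,255,255))
n,l,st,c=cv2.connectedComponentsWithStats(m)
for i in range(1,n):
    if st[i,4]>60: print(st[i],c[i].round(1),wrist(fr,s,c[i],34).round(1))
E
```

```text
2.775 [ 449.26021912 -285.16139401  212.82876372] [[0.469, 0.883, -0.0], [0.883, -0.469, -0.0], [-0.0, 0.0, -1.0]] [[0.0, 0.95, 0.31, 81.14], [1.0, -0.0, 0.0, 0.3], [0.0, 0.31, -0.95, -171.23], [0.0, 0.0, 0.0, 1.0]] 65.70646984690485
[238  13  42  39 687] [259.3  29. ] [ 477.4 -105.3   34. ]
[ 291  155   39   39 1176] [309.6 173.8] [ 448.  -280.6   34. ]
[ 581  307   59   93 2635] [619.4 368.8] [ 1054.1 -1281.6    34. ]
```

View pics/w1.png

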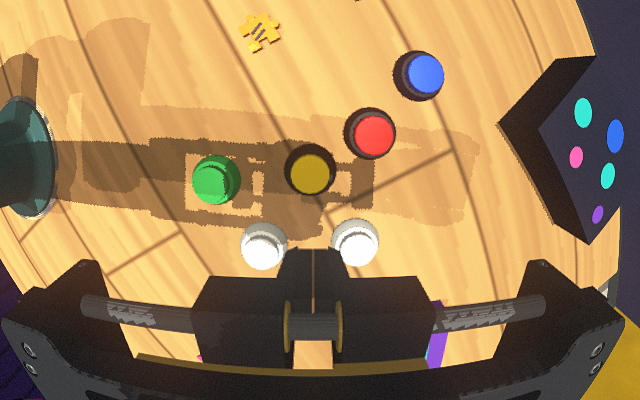

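The wrist picture shows the yellow cap at (310,174), with red at (369,133), blue at (418,75), green at (212,181) and the whites at (262,246) and (355,243). All three cameras put the yellow cap at about (449,-282). Now to the piece.

>>> step_arm:
  targets:
    - [0, 0.058, -0.021, 0, 0, 0, -0.085]
    - [0, 0.116, -0.042, 0, 0, 0, -0.17]
    - [0, 0.174, -0.063, 0, 0, 0, -0.255]
    - [0, 0.232, -0.084, 0, 0, 0, -0.34]
    - [0, 0.29, -0.105, 0, 0, 0, -0.425]
    - [0, 0.348, -0.126, 0, 0, 0, -0.51]
    - [0, 0.406, -0.147, 0, 0, 0, -0.595]
    - [0, 0.464, -0.17, 0, 0, 0, -0.675]

```text
clock: 3.82
eef_pos: [517.1, 206.3, 213.1]
orientation: [2.001, 2.421, 0.001]
force: [0.6, -0.4, 0.7]
finger_gap: 0.002
grasp_force: 0.0
```

>>> step_arm:
  targets:
    - [0, 0, 0, 0.04, 0, 0, 0]
    - [0, 0, 0, 0.06, 0, 0, 0]
    - [0, 0, 0, 0.06, 0, 0, 0]
    - [0, 0, 0, 0.06, 0, 0, 0]

```text
clock: 4.32
eef_pos: [517.2, 204.7, 153.8]
orientation: [2.004, 2.418, 0.002]
force: [0.9, -0.5, 0.7]
finger_gap: 0.008
grasp_force: 0.0
```

Run:
```python
from m import *
s=status.get_state(); fr=vision.grab_frame("wrist"); save(fr,"w2"); print(s["clock"],s["eef_pos"],R.from_rotvec(s["orientation"]).as_matrix().round(3).tolist())
m=cv2.inRange(cv2.cvtColor(fr["img"],cv2.COLOR_RGB2HSV),(22,140,100),(35,255,255))
n,l,st,c=cv2.connectedComponentsWithStats(m)
for i in range(1,n):
    if st[i,4]>300: print(st[i],c[i].round(1),wrist(fr,s,c[i],31).round(1))
for n,z in (("yellow_piece_top",31),("pink_piece",6),("purple_piece",6),("blue_piece",6),("black_piece",6),("teal_piece",6),("puzzle_tray",0)):
    for d in finder.mark_of(n,"wrist")[:2]: print(n,round(d["conf"],2),np.round(d["uv"],1),wrist(fr,s,d["uv"],z).round(1))
```

```text
4.325 [517.22046754 204.68062646 153.8029989 ] [[-0.186, 0.983, 0.001], [0.983, 0.186, 0.0], [0.0, 0.001, -1.0]]
[ 282  133   71   70 3153] [314.6 169.9] [515.7 224.5  31. ]
yellow_piece_top 0.86 [314.5 177.8] [517.1 216.8  31. ]
pink_piece 0.89 [310.2 218.5] [522.4 165.    6. ]
blue_piece 0.58 [362.  164.5] [564.8 234.8   6. ]
black_piece 0.85 [364.1 215.7] [580.4 179.3   6. ]
teal_piece 0.97 [358.3 263. ] [588.5 120.2   6. ]
```

View pics/w2.png

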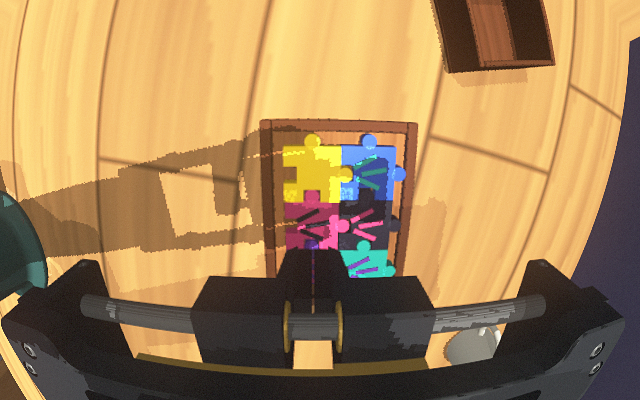

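```bash
cat > t.py <<'E'
from m import *
N=440; C=np.array([517,215.]); a=np.radians(10.7); Rt=np.array([[np.cos(a),-np.sin(a)],[np.sin(a),np.cos(a)]])
tpl=np.zeros((400,400),np.float32) # 4px/mm, centred
def p(x,y): return (int(200+4*x),int(200+4*y))
cv2.rectangle(tpl,p(-28,-28),p(28,28),1,-1)
for q,v in (((33.5,0),1),((0,33.5),1),((-22.5,0),0),((0,-22.5),0)): cv2.circle(tpl,p(*q),26,v,-1)
tpl=tpl*2-1
g=(np.arange(N*1.0)-N/2)/4; X,Y=np.meshgrid(np.arange(480)/4-60,np.arange(480)/4-60)
W=np.stack([X,Y],-1).reshape(-1,2)@Rt.T+C
def proj(fr,pts,s=None):
    f=200/np.tan(np.radians(fr["fov_y"])/2)
    if s is None: P=np.array(fr["pose"])
    else:
        T=np.eye(4); T[:3,:3]=R.from_rotvec(s["orientation"]).as_matrix(); T[:3,3]=s["eef_pos"]; P=T@np.array(fr["hand_eye"])
    c=(pts-P[:3,3])@P[:3,:3]; x,y,z=c[:,0],-c[:,1],-c[:,2]
    if s is None: k=f/z
    else:
        r=np.hypot(x,y); k=f*np.arctan2(r,z)/r
    return np.stack([x*k+fr["cx"],y*k+fr["cy"]],-1)
def fit(cam,z):
    s=status.get_state() if cam=="wrist" else None
    fr=vision.grab_frame(cam); uv=proj(fr,np.c_[W,np.full(len(W),z)],s).astype(np.float32).reshape(480,480,2)
    im=cv2.remap(fr["img"],uv[...,0],uv[...,1],cv2.INTER_LINEAR)
    m=(cv2.inRange(cv2.cvtColor(im,cv2.COLOR_RGB2HSV),(22,130,90),(35,255,255))>0).astype(np.float32)*2-1
    _,v,_,l=cv2.minMaxLoc(cv2.matchTemplate(m,tpl,cv2.TM_CCOEFF_NORMED))
    off=(np.array(l)-40)/4; return v,C+Rt@off,im
E
python3 - <<'E'
from t import *
o=[]
for c in ("wrist","scene","side"):
    v,q,im=fit(c,31); print(c,round(v,3),q.round(1)); o.append(im[::-1])
cv2.imwrite("pics/rect.png",cv2.resize(np.hstack(o),(780,260))[:,:,::-1])
E
```

```text
wrist 0.935 [513.7 220.5]
scene 0.559 [518.9 218.4]
side 0.861 [514.1 217. ]
```

View pics/rect.png

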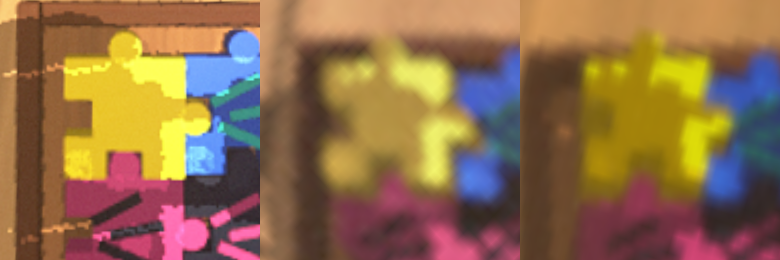

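Wrist and side views agree on the piece centre, about (515,219), with the square's edges well seen in the left panel. I'll descend to just above it.

>>> step_arm:
  targets:
    - [0, 0.008, 0, 0.02, 0, 0, 0]
    - [0, 0.015, 0.0005, 0.05, 0, 0, 0]
    - [0, 0.015, 0.0005, 0.08, 0, 0, 0]
    - [0, 0.015, 0.0005, 0.1, 0, 0, 0]
    - [0, 0.015, 0.0005, 0.108, 0, 0, 0]
    - [0, 0.015, 0.0005, 0.108, 0, 0, 0]
    - [0, 0.015, 0.0005, 0.108, 0, 0, 0]

```text
clock: 5.75
eef_pos: [514.7, 220.9, 45.6]
orientation: [2.001, 2.421, 0.002]
force: [0.4, -0.5, 0.1]
finger_gap: 0.005
grasp_force: 0.0
```

Run:
```python
from m import *
print(status.get_state()["eef_pos"])
fr=vision.grab_frame("wrist"); a=cv2.resize(fr["img"][80:300,180:460],None,fx=2,fy=2); b=vision.grab_frame("side")["img"][100:220,220:380]
b=cv2.resize(b,None,fx=3.6667,fy=3.6667)[:440,:230+0+0]if 0 else cv2.resize(b[:, 30:110],None,fx=2.5,fy=3.6667)
cv2.imwrite("pics/w3.png",np.hstack([a,b])[:,:,::-1])
```

```text
[514.69712371 220.87732485  45.56472894]
```

View pics/w3.png

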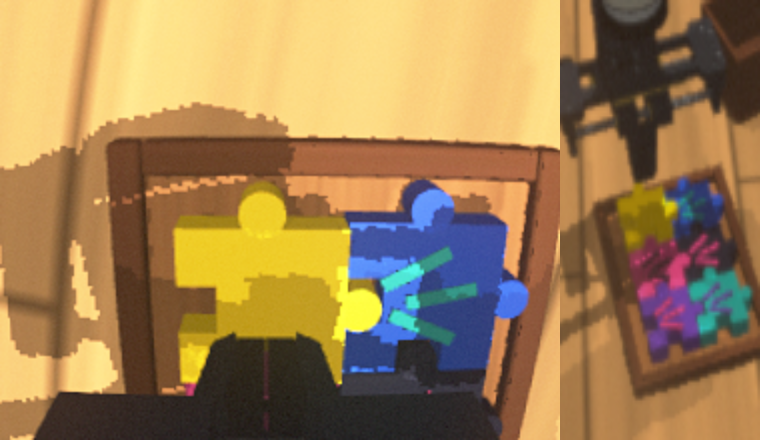

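Run:
```python
from t import *
s=status.get_state(); fr=vision.grab_frame("wrist"); T=R.from_rotvec(s["orientation"]).as_matrix()
for o in ([9,0,0],[9,17,0],[9,-17,0],[4,0,0],[0,0,0]): 
    print(o,(proj(fr,(T@np.array(o,float)+s["eef_pos"])[None],s)[0]-[180,80])*2)
for z in (29,31,33):
    for c in ("wrist",): v,q,im=fit(c,z); print(z,round(v,3),q.round(1))
# far edge / corner pixels (crop px): far-left, far-right top corners, knob etc.
for u in ((174,229),(350,229),(262,212),(360,310)): print(u,wrist(fr,s,(u[0]/2+180,u[1]/2+80),31).round(1))
```

```text
[9, 0, 0] [264.72893973 299.14145354]
[9, 17, 0] [321.32355582 299.08279694]
[9, -17, 0] [208.1400671  298.92198835]
[4, 0, 0] [264.71101869 314.34906702]
[0, 0, 0] [264.6970811  326.27896031]
29 0.852 [513.3 222.7]
31 0.847 [513.1 223.4]
33 0.84 [513.3 224. ]
(174, 229) [481.9 241.5  31. ]
(350, 229) [536.4 252.   31. ]
(262, 212) [508.1 252.1  31. ]
(360, 310) [546.2 225.5  31. ]
```

Run:
```python
from t import *
s=status.get_state(); T=R.from_rotvec(s["orientation"]).as_matrix()
o=[]
for c,x,y in (("side",250,120),("scene",330,130)):
    fr=vision.grab_frame(c); a=cv2.resize(fr["img"][y:y+75,x:x+65],None,fx=6,fy=6,interpolation=cv2.INTER_CUBIC)
    for q,col in (((0,0,0),(255,0,0)),((9,0,0),(0,255,0)),((-9,0,0),(0,255,0)),((0,0,-19),(255,0,255))):
        u=(proj(fr,(T@np.array(q,float)+s["eef_pos"])[None])[0]-[x,y]+.5)*6; cv2.circle(a,tuple(int(k) for k in u),3,col,-1)
    o.append(a)
cv2.imwrite("pics/tip.png",np.hstack(o)[:,:,::-1])
```

```text
(no output)
```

View pics/tip.png

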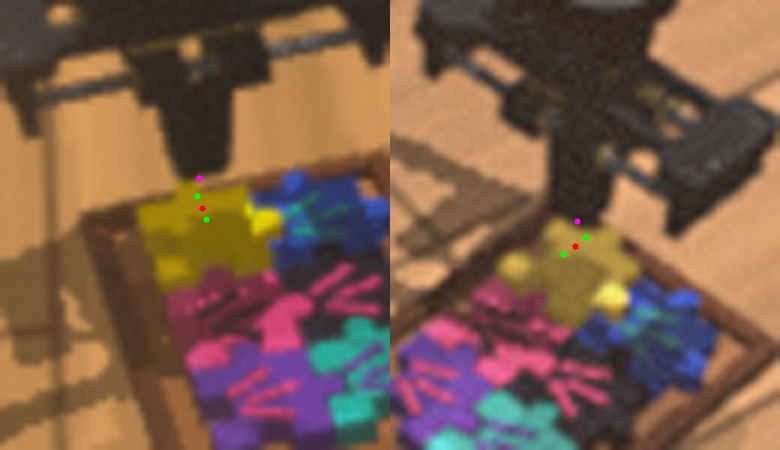

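All three cameras show the visible fingertips about 20 mm above the nominal TCP point, so I'll trust the contact force rather than the height and descend in small, checked steps.

>>> step_arm:
  targets:
    - [0, 0, 0, 0.002, 0, 0, 0]
    - [0, 0, 0, 0.004, 0, 0, 0]
    - [0, 0, 0, 0.006, 0, 0, 0]
    - [0, 0, 0, 0.008, 0, 0, 0]
    - [0, 0, 0, 0.01, 0, 0, 0]
    - [0, 0, 0, 0.012, 0, 0, 0]
    - [0, 0, 0, 0.014, 0, 0, 0]
    - [0, 0, 0, 0.016, 0, 0, 0]

```text
clock: 7.15
eef_pos: [514.0, 220.5, 28.7]
orientation: [2.002, 2.421, 0.0]
force: [0.0, -0.0, -0.1]
finger_gap: 0.007
grasp_force: 0.0
```

>>> step_arm:
  targets:
    - [0, 0, 0, 0.0015, 0, 0, 0]
    - [0, 0, 0, 0.003, 0, 0, 0]
    - [0, 0, 0, 0.0045, 0, 0, 0]
    - [0, 0, 0, 0.006, 0, 0, 0]
    - [0, 0, 0, 0.006, 0, 0, 0]

```text
clock: 7.78
eef_pos: [513.9, 220.4, 22.6]
orientation: [-2.002, -2.421, 0.0]
force: [-0.1, -0.0, -0.5]
finger_gap: 0.004
grasp_force: 0.0
```

No contact at 22.6, which fits the tip offset. Going on in small steps.

>>> step_arm:
  targets:
    - [0, 0, 0, 0.0015, 0, 0, 0]
    - [0, 0, 0, 0.003, 0, 0, 0]
    - [0, 0, 0, 0.0045, 0, 0, 0]
    - [0, 0, 0, 0.006, 0, 0, 0]
    - [0, 0, 0, 0.0075, 0, 0, 0]
    - [0, 0, 0, 0.0075, 0, 0, 0]

```text
clock: 8.52
eef_pos: [513.9, 220.4, 15.1]
orientation: [-2.002, -2.421, 0.001]
force: [-0.0, 0.6, -0.7]
finger_gap: 0.003
grasp_force: 0.0
```

>>> step_arm:
  targets:
    - [0, 0, 0, 0.001, 0, 0, 0]
    - [0, 0, 0, 0.002, 0, 0, 0]
    - [0, 0, 0, 0.003, 0, 0, 0]
    - [0, 0, 0, 0.004, 0, 0, 0]
    - [0, 0, 0, 0.004, 0, 0, 0]

```text
clock: 9.15
eef_pos: [513.9, 220.4, 11.2]
orientation: [-2.002, -2.421, 0.0]
force: [-0.1, -0.2, -0.1]
finger_gap: 0.001
grasp_force: 0.0
```

Run:
```python
from t import *
o=[]
for c,x,y in (("side",250,120),("scene",325,125)):
    fr=vision.grab_frame(c); o.append(cv2.resize(fr["img"][y:y+75,x:x+65],None,fx=6,fy=6,interpolation=cv2.INTER_CUBIC))
cv2.imwrite("pics/tip2.png",np.hstack(o)[:,:,::-1])
```

```text
(no output)
```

View pics/tip2.png

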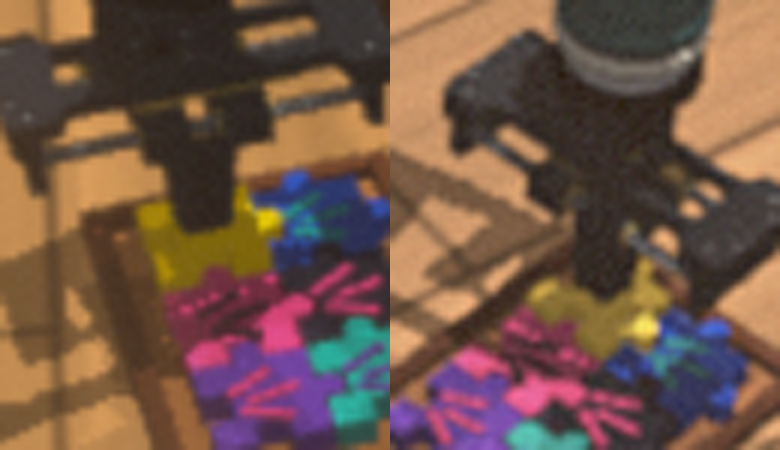

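The tip now sits over the middle of the yellow piece, close to its top: side crop (203,225), scene crop (605,290). The piece still looks proud. Continuing.

>>> step_arm:
  targets:
    - [0, 0, 0, 0.001, 0, 0, 0]
    - [0, 0, 0, 0.002, 0, 0, 0]
    - [0, 0, 0, 0.003, 0, 0, 0]
    - [0, 0, 0, 0.003, 0, 0, 0]

```text
clock: 9.75
eef_pos: [513.9, 220.4, 8.2]
orientation: [-2.002, -2.421, 0.0]
force: [-0.6, 0.4, 0.1]
finger_gap: 0.003
grasp_force: 0.0
```

>>> step_arm:
  targets:
    - [0, 0, 0, 0.001, 0, 0, 0]
    - [0, 0, 0, 0.002, 0, 0, 0]
    - [0, 0, 0, 0.003, 0, 0, 0]
    - [0, 0, 0, 0.003, 0, 0, 0]

```text
clock: 10.25
eef_pos: [513.9, 220.4, 5.2]
orientation: [-2.002, -2.421, 0.0]
force: [-0.6, -0.5, 0.0]
finger_gap: 0.005
grasp_force: 0.0
```

>>> step_arm:
  targets:
    - [0, 0, 0, 0.001, 0, 0, 0]
    - [0, 0, 0, 0.002, 0, 0, 0]
    - [0, 0, 0, 0.002, 0, 0, 0]

```text
clock: 10.62
eef_pos: [514.1, 220.5, 3.6]
orientation: [2.002, 2.421, 0.0]
force: [-1.2, -1.7, 3.9]
finger_gap: 0.003
grasp_force: 1.8
```

Run:
```python
from t import *
s=status.get_state(); print(s["force"],s["tau"],s["eef_pos"])
fr=vision.grab_frame("wrist"); a=cv2.resize(fr["img"][100:300,200:430],None,fx=2,fy=2)
b=cv2.resize(vision.grab_frame("side")["img"][140:197,255:303],None,fx=7,fy=7,interpolation=cv2.INTER_CUBIC)
cv2.imwrite("pics/w4.png",np.hstack([a[:399],b[:399]])[:,:,::-1])
```

```text
[-1.20661541 -1.7454564   3.86529479] [-2.92707758e-02 -4.08761179e+01 -2.73485255e+01  6.03097701e-02
 -4.38952390e-01 -2.81617567e-04] [514.14120713 220.53399218   3.57232868]
```

View pics/w4.png

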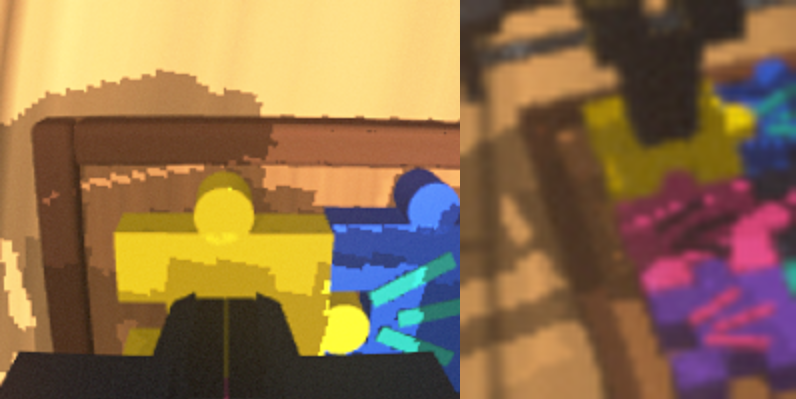

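Contact: 3.9 N at z≈3.8 (the friction onset), with the fingers centred on the piece. Pressing on.

>>> step_arm:
  targets:
    - [0, 0, 0, 0.001, 0, 0, 0]
    - [0, 0, 0, 0.002, 0, 0, 0]
    - [0, 0, 0, 0.003, 0, 0, 0]
    - [0, 0, 0, 0.004, 0, 0, 0]
    - [0, 0, 0, 0.005, 0, 0, 0]
    - [0, 0, 0, 0.005, 0, 0, 0]

```text
clock: 11.48
eef_pos: [514.1, 220.5, -1.8]
orientation: [2.002, 2.421, 0.0]
force: [0.2, 0.0, 1.5]
finger_gap: 0.003
grasp_force: 1.1
```

>>> step_arm:
  targets:
    - [0, 0, 0, 0.0007, 0, 0, 0]
    - [0, 0, 0, 0.0014, 0, 0, 0]
    - [0, 0, 0, 0.002, 0, 0, 0]
    - [0, 0, 0, 0.002, 0, 0, 0]

```text
clock: 11.98
eef_pos: [514.1, 220.5, -3.5]
orientation: [2.002, 2.421, 0.0]
force: [-0.4, -1.1, 5.3]
finger_gap: 0.009
grasp_force: 2.5
```

>>> step_arm:
  targets:
    - [0, 0, 0, 0.0007, 0, 0, 0]
    - [0, 0, 0, 0.0014, 0, 0, 0]
    - [0, 0, 0, 0.0014, 0, 0, 0]

```text
clock: 12.35
eef_pos: [514.2, 220.6, -3.6]
orientation: [-2.002, -2.421, 0.0]
force: [-4.6, -1.9, 14.2]
finger_gap: 0.004
grasp_force: 7.1
```

Force rose to 14 N with no further travel after about 7.4 mm, so it's at the hard stop. Tip height = TCP z + 25.6 mm. Holding briefly, then lifting away.

>>> step_arm:
  targets:
    - [0, 0, 0, 0, 0, 0, 0]
    - [0, 0, 0, -0.01, 0, 0, 0]
    - [0, 0, 0, -0.05, 0, 0, 0]
    - [0, 0, 0, -0.1, 0, 0, 0]
    - [0, 0, 0, -0.15, 0, 0, 0]
    - [0, 0, 0, -0.15, 0, 0, 0]
    - [0, 0, 0, -0.15, 0, 0, 0]

```text
clock: 13.22
eef_pos: [513.5, 220.3, 144.2]
orientation: [-2.002, -2.421, 0.001]
force: [-0.9, -0.3, -0.1]
finger_gap: 0.006
grasp_force: 0.0
```

Run:
```python
from t import *
s=status.get_state(); print(s["clock"],s["eef_pos"],s["force"]); print(R.from_rotvec(s["orientation"]).as_matrix().round(3).tolist())
for z in (22,31):
  for c in ("wrist","side"): v,q,im=fit(c,z); print(z,c,round(v,3),q.round(1))
fr=vision.grab_frame("wrist"); cv2.imwrite("pics/w5.png",cv2.resize(fr["img"][100:260,230:430],None,fx=4,fy=3.75,interpolation=cv2.INTER_CUBIC)[:,:,::-1])
```

```text
13.225 [513.47088307 220.27828677 144.23880796] [-0.91643269 -0.2554745  -0.06263824]
[[-0.188, 0.982, -0.001], [0.982, 0.188, -0.0], [-0.0, -0.001, -1.0]]
22 wrist 0.94 [513.3 220.9]
22 side 0.888 [513.8 222.5]
31 wrist 0.921 [513.6 223.5]
31 side 0.883 [513.7 212.3]
```

View pics/w5.png

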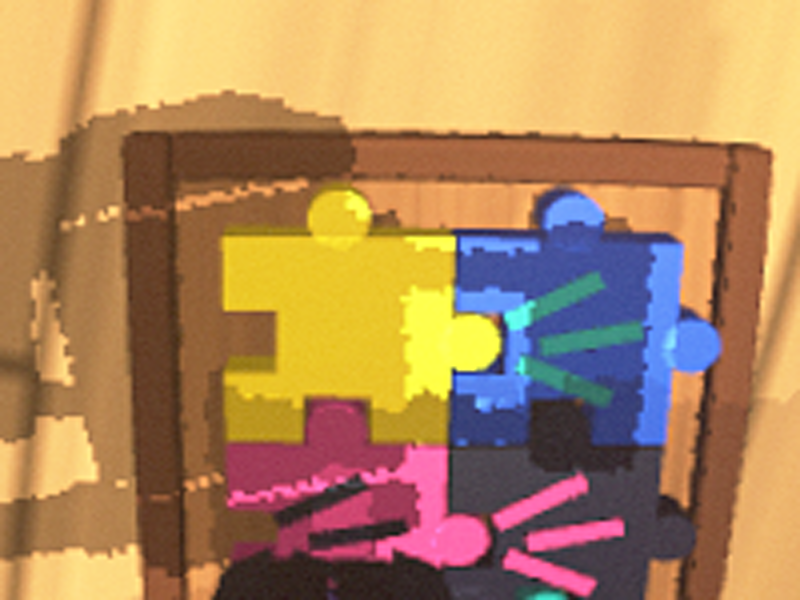

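The yellow piece is now flush: its far edge (row ~235) lines up with blue's (~237), and no wall shows between them. Now back to over the yellow buzzer.

>>> step_arm:
  targets:
    - [0, -0.059, -0.019, -0.01, 0, 0, 0.085]
    - [0, -0.118, -0.038, -0.02, 0, 0, 0.17]
    - [0, -0.177, -0.058, -0.02, 0, 0, 0.255]
    - [0, -0.236, -0.077, -0.02, 0, 0, 0.34]
    - [0, -0.295, -0.097, -0.02, 0, 0, 0.425]
    - [0, -0.354, -0.116, -0.02, 0, 0, 0.51]
    - [0, -0.413, -0.135, -0.02, 0, 0, 0.595]
    - [0, -0.472, -0.154, -0.02, 0, 0, 0.675]

```text
clock: 14.48
eef_pos: [450.5, -273.8, 164.1]
orientation: [-2.692, -1.617, 0.0]
force: [0.1, 0.2, 0.5]
finger_gap: 0.006
grasp_force: 0.0
```

>>> step_arm:
  targets:
    - [0, 0, 0, 0.02, 0, 0, 0]
    - [0, 0, 0, 0.04, 0, 0, 0]
    - [0, 0, 0, 0.04, 0, 0, 0]
    - [0, 0, 0, 0.04, 0, 0, 0]

```text
clock: 14.98
eef_pos: [451.6, -271.9, 125.0]
orientation: [-2.69, -1.622, 0.0]
force: [-0.0, -0.1, 0.3]
finger_gap: 0.004
grasp_force: 0.0
```

```bash
cat > b.py <<'E'
from m import *
s=status.get_state(); fr=vision.grab_frame("wrist"); T=R.from_rotvec(s["orientation"]).as_matrix(); print(s["clock"],s["eef_pos"].round(1),s["force"].round(1),T.round(3).tolist())
m=cv2.inRange(cv2.cvtColor(fr["img"],cv2.COLOR_RGB2HSV),(22,140,70),(35,255,255))
n,l,st,c=cv2.connectedComponentsWithStats(m)
for i in range(1,n):
    if st[i,4]>400:
        p=wrist(fr,s,c[i],34); print(st[i],c[i].round(1),p.round(1),"tool shift",(T.T@(p-s["eef_pos"])).round(1))
print("tool shift to (449,-282)",(T.T@(np.array([449,-282,34])-s["eef_pos"])).round(1))
E
python3 b.py
```

```text
14.975 [ 451.6 -271.9  125. ] [-0.  -0.1  0.3] [[0.467, 0.884, -0.0], [0.884, -0.467, 0.0], [0.0, -0.0, -1.0]]
[ 221    0   54   50 1179] [248.3  19.8] [ 477.7 -106.5   34. ] tool shift [158.5 -54.1  91. ]
[ 288  183   51   50 2016] [313.3 207.9] [ 448.5 -279.6   34. ] tool shift [-8.2  0.9 91. ]
[ 580  319   60   81 2561] [619.1 370.7] [  917.2 -1009.2    34. ] tool shift [-434.6  756.    90.8]
tool shift to (449,-282) [-10.1   2.5  91. ]
```

>>> step_arm:
  targets:
    - [0, -0.0095, 0.002, 0.02, 0, 0, 0]
    - [0, -0.0095, 0.002, 0.05, 0, 0, 0]
    - [0, -0.0095, 0.002, 0.08, 0, 0, 0]
    - [0, -0.0095, 0.002, 0.1, 0, 0, 0]
    - [0, -0.0095, 0.002, 0.107, 0, 0, 0]
    - [0, -0.0095, 0.002, 0.11, 0, 0, 0]
    - [0, -0.0095, 0.002, 0.11, 0, 0, 0]

```text
clock: 15.9
eef_pos: [449.6, -281.8, 15.9]
orientation: [2.689, 1.621, 0.001]
force: [-0.3, -0.0, -0.8]
finger_gap: 0.003
grasp_force: 0.0
```

```bash
python3 b.py
python3 - <<'E'
from h import *
a=cv2.resize(vision.grab_frame("wrist")["img"][140:300,220:420],None,fx=2.5,fy=2.5)
b=cv2.resize(vision.grab_frame("side")["img"][285:335,240:280],None,fx=7,fy=8,interpolation=cv2.INTER_CUBIC)
cv2.imwrite("pics/b1.png",np.hstack([a[:400],b[:400]])[:,:,::-1])
E
```

```text
15.9 [ 449.6 -281.8   15.9] [-0.3 -0.  -0.8] [[0.467, 0.884, 0.001], [0.884, -0.467, -0.001], [-0.0, 0.002, -1.0]]
[ 269  213   81   77 2718] [307.1 238.3] [ 452.6 -270.3   34. ] tool shift [ 11.6  -2.7 -18.2]
[ 585  358   55   42 1090] [620.9 384.9] [ 765.  -763.3   34. ] tool shift [-278.5  503.8  -17.3]
tool shift to (449,-282) [ -0.4  -0.4 -18.2]
```

View pics/b1.png

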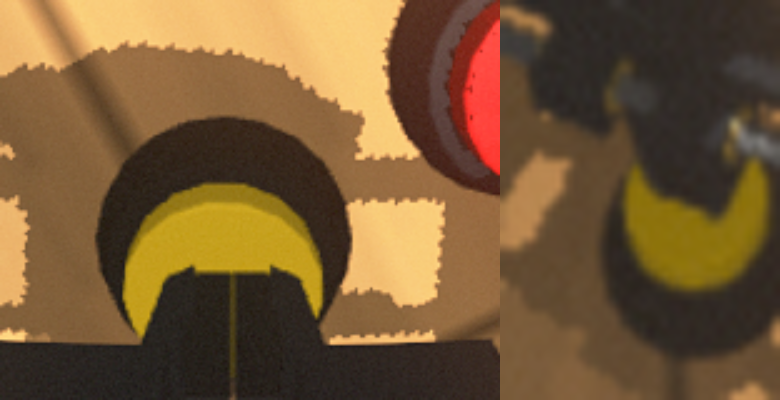

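The fingers are over the yellow cap, about 2 mm off its centre, with red clear to the side. Pressing down.

>>> step_arm:
  targets:
    - [0, 0, -0.001, 0.002, 0, 0, 0]
    - [0, 0, -0.001, 0.004, 0, 0, 0]
    - [0, 0, -0.001, 0.006, 0, 0, 0]
    - [0, 0, -0.001, 0.008, 0, 0, 0]
    - [0, 0, -0.001, 0.01, 0, 0, 0]
    - [0, 0, -0.001, 0.0115, 0, 0, 0]
    - [0, 0, -0.001, 0.0115, 0, 0, 0]

```text
clock: 16.92
eef_pos: [447.8, -280.9, 3.4]
orientation: [-2.69, -1.622, 0.0]
force: [-1.2, 0.5, 3.6]
finger_gap: 0.007
grasp_force: 1.7
```

Spring force is 3.6 N, so it's near the bottom. A little more.

>>> step_arm:
  targets:
    - [0, 0, 0, 0.001, 0, 0, 0]
    - [0, 0, 0, 0.0018, 0, 0, 0]
    - [0, 0, 0, 0.0018, 0, 0, 0]

```text
clock: 17.3
eef_pos: [447.8, -280.9, 2.4]
orientation: [-2.69, -1.622, 0.0]
force: [-4.1, 2.2, 10.0]
finger_gap: 0.001
grasp_force: 4.8
```

At the hard stop: 10 N at z 2.4, as predicted. Holding briefly, then drawing back.

>>> step_arm:
  targets:
    - [0, 0, 0, 0.0002, 0, 0, 0]
    - [0, 0, 0, -0.01, 0, 0, 0]
    - [0, 0, 0, -0.05, 0, 0, 0]
    - [0, 0, 0, -0.1, 0, 0, 0]
    - [0, 0, 0, -0.15, 0, 0, 0]
    - [0, 0, 0, -0.15, 0, 0, 0]
    - [0, 0, 0, -0.15, 0, 0, 0]
    - [0, 0, 0, -0.15, 0, 0, 0]

```text
clock: 18.3
eef_pos: [446.6, -280.0, 149.5]
orientation: [-2.688, -1.62, 0.002]
force: [0.8, -1.3, -0.2]
finger_gap: 0.007
grasp_force: 0.0
```

Run:
```python
from t import *
s=status.get_state(); print(s["clock"],s["eef_pos"],s["force"])
for z in (22,31):
  v,q,im=fit("side",z); print(z,round(v,3),q.round(1))
print(job.sign_off())
```

```text
18.3 [ 446.64193353 -280.04709127  149.52443092] [ 0.78978113 -1.34074155 -0.21239075]
22 0.893 [513.2 221.7]
31 0.904 [512.8 211.4]
the job is handed in; nothing more can be done
None
```

I pressed the yellow piece down about 7.4 mm to its hard stop, then pressed the yellow buzzer to its stop and let it go, drew the arm clear, and handed the job in at 18.3 s; sign-off returned no verdict.

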